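Put the delicatessen stock away

TASK

Put the loose stock on the counter where each kind belongs: both salami lying flat on the floor of the low wooden crate side by side, both cheeses flat on the floor of the steel pan side by side, and the loose mustard jar upright in the empty bay of the cardboard jar tray. Nothing may end up on top of another piece or propped on a rim. Do not knock over the oil bottle or the jar that is already packed, and set each piece down rather than dropping it in.

Things in the scene. Friction and masses are not known exactly. Their poses are not given: they have to be found in the camera images.
- salami_a_center (a point): A small dry-cured salami tied with twine: a sausage 126 mm long and 40 mm thick, lying on the worktop, about 0.15 kg, pressed slightly eight-sided so that it does not roll. The point is its centre (20 mm above what it lies on); x runs along its length, y level across it. The two salami are alike.
- salami_b_center (a point): The other small dry-cured salami tied with twine: a sausage 126 mm long and 40 mm thick, lying on the worktop, about 0.15 kg, pressed slightly eight-sided so that it does not roll. The point is its centre (20 mm above what it lies on); x runs along its length, y level across it.
- cheese_a_center (a point): A small whole round cheese: a flat wheel 62 mm across and 40 mm high with a pale yellow rind, about 0.13 kg, lying flat. The point is its centre (20 mm above what it lies on); z is up. The two cheeses are alike.
- cheese_b_center (a point): The other small whole round cheese: a flat wheel 62 mm across and 40 mm high with a pale yellow rind, about 0.13 kg, lying flat. The point is its centre (20 mm above what it lies on); z is up.
- jar_center (a point): The loose mustard jar standing on the worktop: round, 60 mm across over its straight lower 56 mm, 80 mm high with a brass screw lid 57 mm across (the top 15 mm), about 0.26 kg. The point is its centre, 40 mm above its foot; z is up.
- crate: Low open crate of pale thin wood with slatted sides, 176 mm along its x, 196 mm along its y, 40 mm high; walls 8 mm, inside 160 mm (x) by 180 mm (y), floor 8 mm above the worktop. It is fixed to the worktop. The origin is the centre of its underside (worktop height), z up; the salami lie best along y, side by side in x.
- pan: Shallow open stainless-steel counter pan, 162 mm along its x, 176 mm along its y, 40 mm high; inside 150 mm (x) by 164 mm (y), floor 3 mm above the worktop. It is fixed to the worktop. The origin is the centre of its underside (worktop height), z up; there is room for the two cheeses side by side in y.
- carton: Shallow open cardboard tray with two jar bays in a row along its y, 86 mm (x) by 166 mm (y), 22 mm high, walls and divider 4 mm thick, floor 4 mm above the worktop. It is fixed to the worktop. The origin is the centre of its underside (worktop height), z up; each bay is 78 mm (x) by 77 mm (y): the empty one is centred at y = +40.5 mm, the packed jar stands in the one at y = -40.5 mm. Fingers must stay above the walls.
- packed_jar_center (a point): A mustard jar like the loose one (60 mm across, 80 mm high) that already stands loose in the other bay of the cardboard tray; leave it there. The point is its centre, 40 mm above its foot; z is up.
- oil_bottle_center (a point): Green glass oil bottle standing upright, loose, among the stock: 60 mm across, 190 mm high, 0.45 kg. Not part of the job; leave it standing. The point is half-way up its axis, 95 mm above its foot; z is up.

How it is judged:
At the end, for the whole second after the job is handed in: Both salami lie level in the crate and both cheeses flat in the pan, each resting on its floor (within 8 mm) and inside the walls; the jar stands in the empty bay within 14 mm of its centre; packed jar still in its bay; jars and bottle upright (0.17 rad); all five pieces released and at rest (x of salami_a_center in the frame of crate between -0.064 and 0.064 m and y of salami_a_center in the frame of crate between -0.074 and 0.074 m and z of each of salami_a_center, salami_b_center in the frame of crate below 0.036 m and angle between salami_a_center's own x axis and vertical between 1.4 and 1.74 rad and x of salami_b_center in the frame of crate between -0.064 and 0.064 m and y of salami_b_center in the frame of crate between -0.074 and 0.074 m and angle between salami_b_center's own x axis and vertical between 1.4 and 1.74 rad and x of cheese_a_center in the frame of pan between -0.05 and 0.05 m and y of cheese_a_center in the frame of pan between -0.06 and 0.06 m and z of each of cheese_a_center, cheese_b_center in the frame of pan below 0.031 m and angle between each of cheese_a_center, cheese_b_center, jar_center, packed_jar_center, oil_bottle_center's own z axis and vertical below 0.17 rad and x of cheese_b_center in the frame of pan between -0.05 and 0.05 m and y of cheese_b_center in the frame of pan between -0.06 and 0.06 m and x of jar_center in the frame of carton between -0.014 and 0.014 m and y of jar_center in the frame of carton between 0.0265 and 0.0545 m and z of jar_center in the frame of carton below 0.052 m and linear speed of each of salami_a, salami_b, cheese_a, cheese_b, jar below 0.02 m/s and y of packed_jar_center in the frame of carton between -0.0545 and -0.0265 m); the robot touches nothing.
It fails at once if the oil bottle is knocked over (tips more than 0.5 rad) (angle between oil_bottle_center's own z axis and vertical above 0.5 rad).
It fails at once if the packed jar is knocked over (tips more than 0.5 rad) (angle between packed_jar_center's own z axis and vertical above 0.5 rad).
It fails at once if a piece of stock is dropped (falls free of the fingers faster than 0.8 m/s, a drop of about 33 mm) ((linear speed of salami_a above 0.8 m/s and contact force between salami_a and the fingers below 0.1 N) or (linear speed of salami_b above 0.8 m/s and contact force between salami_b and the fingers below 0.1 N) or (linear speed of cheese_a above 0.8 m/s and contact force between cheese_a and the fingers below 0.1 N) or (linear speed of cheese_b above 0.8 m/s and contact force between cheese_b and the fingers below 0.1 N) or (linear speed of jar above 0.8 m/s and contact force between jar and the fingers below 0.1 N)).
It also fails if it takes over 131 s, if anything falls off the work surface, if the arm or the gripper's body presses on something with over 40 N, if the wrist force passes 120 N, or if a joint passes its speed limit or range.

ROBOT

A 6-joint arm with a two-finger parallel gripper is mounted at the origin on the work surface. World frame = base frame: x ahead of the robot, y to its left, z up, the work surface at z = 0. Lengths are in m, angles in rad, forces in N, time in s.
With the tool pointing down it reaches from about 0.325 to 0.775 m from the base axis. Payload 5.5 kg.
Tool frame: the origin (TCP) lies at the very end of the fingers, on their centre line; the grasp point (between the pads) lies robot.hold_point_z behind it (robot.hold_point_z is the distance from the TCP to the grasp point, in m); z points along the fingers, y is the line along which they close (so a half turn about z gives the same grasp; the last joint's range is limited). The gripper opens to 85 mm and grips with 20 to 120 N. Pads are 22 mm wide; open, the fingers measure 114 mm over their backs; the gripper's body (76 mm by 85 mm) begins 54 mm behind the grasp point. The pads swing forward as they close: fully open they stand 13 mm farther back than shut.
Start: joints at [1.246, 0.091, 1.231, -0, 1.82, -0.057], TCP at [0.159, 0.579, 0.231] pointing down, gripper open.
Joint ranges: [-2.87, 2.87], [-0.86, 2.18], [0.17, 2.46], [-1.51, 4.65], [0.06, 2.69], [-2.65, 2.65]. Speed limits (rad/s): [2.57, 2.57, 3.01, 3.14, 3.14, 3.14].

INTERFACE

Orientations are given as [roll, pitch, yaw] about the fixed x, y, z axes, in that order (R = Rz(yaw) Ry(pitch) Rx(roll)).
In Python, from station import robot, camera, camera_info gives the robot as it stands.
- The arm moves only by the tool drive_tool, never from a script. Its arguments are lists of equal length, an entry for each row: "rotation": the turn, a rotation vector about the tool's x, y, z in rad, a list of three; "offset": the shift along the tool's x, y, z in mm, a list of three; "gripper": the opening, from 0 (shut) to 1 (fully open). A call has exactly 10 rows; each row shifts and turns the commanded pose from where the row before left it, along the tool's axes as they then stand; what a row does not reach is not made up. A row lasts 1/10 s, in which the tool goes at most 50 mm and 8.59 degrees, less where a joint would pass 70% of its speed; a pose out of reach is approached as far as the arm can. A call with a gripper value outside its range is refused whole. The fingers move at their own pace and stop on an object; the grip force is fixed at half the most. Time passes only in rows, so rows that do not move let the fingers close, or fill a call up. It gives the time, the measured TCP pose, the force, the opening and the grip force at its end, in the units of the state.
- robot.observe(): the state, without advancing time (a new reading comes with each control period).
- camera(name): name is "scene" or "top" or "wrist"; returns the picture (384x512x3 uint8, red, green, blue); there is no depth.
- camera_info(name): a dict with "intrinsics" (3x3 intrinsics, pixels), "k1" (the pictures are not rectified: a ray, as slopes to the right and down, at radius r is drawn at 1 + k1 r^2 times it, then the intrinsics apply), "world_to_cam" (4x4, takes a point from world to camera coordinates). Camera axes: x right, y up, looking along -z (the intrinsics and any distortion apply to the point x, -y, -z); pixel columns grow to the right and rows downward; lengths in m; the calibration is good to about 2 mm. A picture is of the moment at which its call begins: read the wrist's pose just before it. camera_info takes no time and is no camera call; for the wrist camera it gives the pose at the moment of the call.
- robot.job_done(): hands the job in; it is judged then, once.
The state is a dict: "t": time; "q": joint angles; "qd": joint speeds; "tau": joint torques, N m; "position": TCP position; "ee_rot": TCP orientation; "force": force on the tool from outside, world axes, zero at the start; "torque": the same for the moment, N m; "width": opening from 0.0 (shut) to 1.0 (fully open); "gripper_force": force on a finger pad.
Only numpy, scipy, OpenCV 4.12 (cv2) and the standard library are available. Lean on these libraries where they do the work, as an engineer would, in place of code of your own. Each camera call takes 0.05 s, during which the arm holds its last target. There are 200 camera calls.

## Working session

There is one attempt and no reset: what is moved stays moved. The work goes in short steps, Python scripts to look and compute and a tool call to move; the robot and the scene stay as the last step left them, time stands still between calls to the robot, and variables do not carry over. Pictures are saved under pics/ and viewed, at most 14 in all, crops included, and the job is handed in when it is done.

Besides the shell and the picture viewer there is one more tool, called after ">>>" by a JSON object that holds its "fn" and its "kwargs". drive_tool: Moves the arm, as the interface text tells. Its arguments: {"type":"object","properties":{"rotation":{"type":"array"},"offset":{"type":"array"},"gripper":{"type":"array"}},"required":["rotation","offset","gripper"]}

```bash
mkdir -p pics; cat > h.py <<'E'
import numpy as np, cv2
from station import robot, camera, camera_info
def snap(n,f,crop=None,s=1):
    im=camera(n)[:,:,::-1]
    cv2.imwrite('pics/raw_'+f,im)
    if crop: im=im[crop[1]:crop[3],crop[0]:crop[2]]
    cv2.imwrite('pics/'+f,cv2.resize(im,None,fx=s,fy=s,interpolation=cv2.INTER_CUBIC))
def px2w(n,uv,z,ci=None):
    ci=ci or camera_info(n);K=np.array(ci['intrinsics'],float);T=np.array(ci['world_to_cam'],float)
    out=[]
    for u,v in uv:
        d=np.linalg.solve(K,[u,v,1.])[:2]; p=d.copy()
        for _ in range(30): p=d/(1+ci['k1']*(p@p))
        r=T[:3,:3].T@np.array([p[0],-p[1],-1]); c=-T[:3,:3].T@T[:3,3]
        out.append(c+r*(z-c[2])/r[2])
    return np.array(out)
def w2px(n,P,ci=None):
    ci=ci or camera_info(n);K=np.array(ci['intrinsics'],float);T=np.array(ci['world_to_cam'],float)
    q=np.atleast_2d(P)@T[:3,:3].T+T[:3,3]; s=np.c_[q[:,0],-q[:,1]]/-q[:,2:]
    s=s*(1+ci['k1']*(s**2).sum(1,keepdims=True)); return s@K[:2,:2].T+K[:2,2]
E
python3 - <<'E'
from h import *
np.set_printoptions(precision=3,suppress=True)
print(robot.observe(), robot.hold_point_z)
for n in('top','scene','wrist'):print(n,camera_info(n))
snap('top','top.png',s=1.5625);snap('scene','scene.png',s=1.5625)
E
```

```text
{'t': 0.0, 'q': array([ 1.246,  0.092,  1.232, -0.   ,  1.82 , -0.057]), 'qd': array([ 0.001, -0.   , -0.001,  0.   , -0.001,  0.   ]), 'tau': array([ -0.001, -45.873, -41.803,  -0.   ,   0.012,   0.   ]), 'position': array([0.159, 0.578, 0.23 ]), 'ee_rot': array([-3.14 , -0.   ,  2.874]), 'force': array([ 0.098,  0.135, -0.006]), 'torque': array([-0.001,  0.025,  0.011]), 'gripper_force': 0.0, 'width': 0.9980445613853262} 0.0187
top {'intrinsics': array([[397.551,   0.   , 254.402],
       [  0.   , 397.551, 197.93 ],
       [  0.   ,   0.   ,   1.   ]]), 'k1': 0.046650596143441754, 'world_to_cam': array([[-0.004, -1.   ,  0.004,  0.001],
       [ 0.978, -0.003,  0.21 , -0.518],
       [-0.21 ,  0.005,  0.978, -0.905],
       [ 0.   ,  0.   ,  0.   ,  1.   ]])}
scene {'intrinsics': array([[366.717,   0.   , 258.799],
       [  0.   , 366.717, 186.607],
       [  0.   ,   0.   ,   1.   ]]), 'k1': -0.01722932911169794, 'world_to_cam': array([[ 0.878,  0.479, -0.01 , -0.45 ],
       [-0.258,  0.49 ,  0.833,  0.077],
       [ 0.405, -0.728,  0.553, -1.206],
       [ 0.   ,  0.   ,  0.   ,  1.   ]])}
wrist {'intrinsics': array([[273.06 ,   0.   , 254.741],
       [  0.   , 273.06 , 188.052],
       [  0.   ,   0.   ,   1.   ]]), 'k1': 0.0006969187025441335, 'world_to_cam': array([[ 0.264,  0.965, -0.003, -0.6  ],
       [-0.932,  0.254, -0.258,  0.034],
       [-0.248,  0.071,  0.966, -0.377],
       [ 0.   ,  0.   ,  0.   ,  1.   ]])}
```

View pics/top.png

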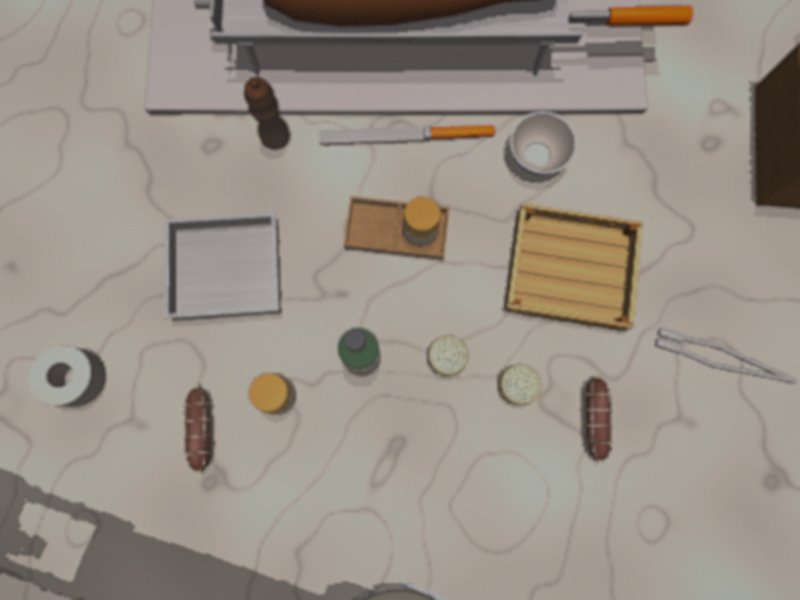

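View pics/scene.png

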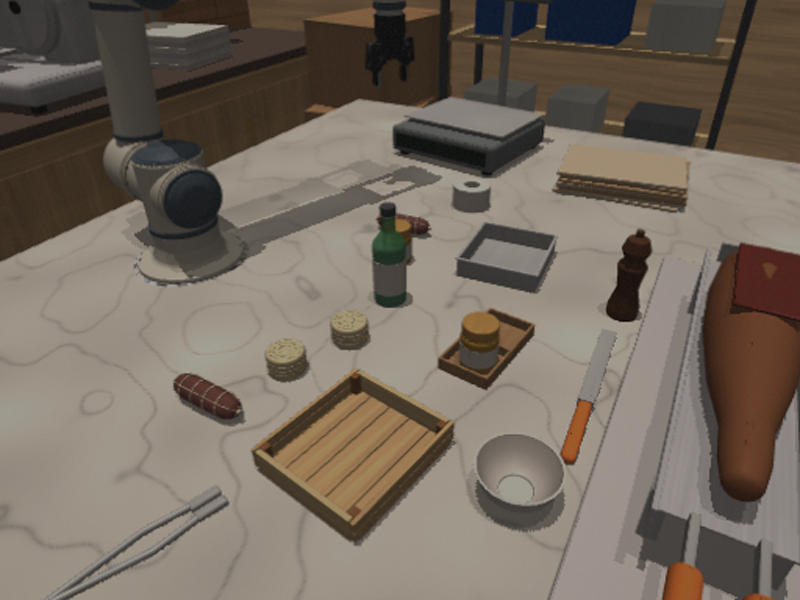

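The top view shows the pan at left (about 223,268), the carton in the middle with its left bay empty, and the crate at right (573,268). The salami are at (199,429) and (598,418), the jar at (269,391), the bottle at (358,348), and the cheeses at (448,354) and (520,384).

```bash
python3 - <<'E'
from h import *
np.set_printoptions(precision=4,suppress=True)
f=lambda L,z:px2w('top',np.array(L)/1.5625,z)
s=f([(199,389),(200,469),(597,378),(599,459)],.02);print('sal',s,np.hypot(*(s[1]-s[0])[:2]),(s[0]+s[1])/2,(s[2]+s[3])/2)
print('cheese',f([(448,354),(520,384)],.04)); print('jar',f([(269,391),(422,214)],.08));print('bottle',f([(354,339)],.19))
for n,L,z in(('crate',[(521,207),(641,221),(631,328),(505,312)],.04),('pan',[(167,219),(277,217),(281,316),(171,319)],.04),('carton',[(350,198),(448,205),(443,257),(346,249)],.022)):
    p=f(L,z)[:,:2];d=(p[0]+p[3]-p[1]-p[2]);e=p[0]+p[1]-p[2]-p[3]
    print(n,p.mean(0),'ysize',np.hypot(*d)/2,'xsize',np.hypot(*e)/2,'yaw',np.arctan2(-d[0],d[1]),np.arctan2(e[1],e[0]))
E
```

```text
sal [[ 0.4     0.3076  0.02  ]
 [ 0.2802  0.2979  0.02  ]
 [ 0.4146 -0.3116  0.02  ]
 [ 0.2922 -0.3052  0.02  ]] 0.12019150859713969 [0.3401 0.3027 0.02  ] [ 0.3534 -0.3084  0.02  ]
cheese [[ 0.4501 -0.0785  0.04  ]
 [ 0.4036 -0.1875  0.04  ]]
jar [[ 0.3912  0.1874  0.08  ]
 [ 0.6639 -0.0393  0.08  ]]
bottle [[0.4492 0.0571 0.19  ]]
crate [ 0.5904 -0.2819] ysize 0.19425112116709037 xsize 0.17741196504514667 yaw -0.13254213374825966 -0.17825753952962883
pan [0.5908 0.2739] ysize 0.17277918689557278 xsize 0.1643455723383681 yaw 0.02228208741781879 0.09063086432442985
carton [ 0.6634 -0.0001] ysize 0.16094874805122975 xsize 0.08938139785533011 yaw -0.08356545453075308 -0.08710653297573508
```

```bash
cat >> h.py <<'E'
def plan(x,y,z,yaw):
    o=robot.observe(); p=o['position']; a=o['ee_rot'][2]
    t=-((yaw-a+np.pi)%(2*np.pi)-np.pi)
    d=(np.array([x,y,z])-p)*1000; c,s=np.cos(yaw),np.sin(yaw)
    print('at',p.round(4),'rpy',o['ee_rot'].round(3),'t %.1f F %s w %.2f'%(o['t'],o['force'].round(1),o['width']))
    print('turn z %.3f then offset %.1f %.1f %.1f  len %.0f'%(t,c*d[0]+s*d[1],s*d[0]-c*d[1],-d[2],np.linalg.norm(d)))
E
```

>>> {"fn": "drive_tool", "kwargs": {"rotation": [[0,0,-0.117],[0,0,-0.117],[0,0,-0.117],[0,0,0],[0,0,0],[0,0,0],[0,0,0],[0,0,0],[0,0,0],[0,0,0]], "offset": [[0,0,0],[0,0,0],[0,0,0],[-22.7,-41,8],[-22.7,-41,8],[-22.7,-41,8],[-22.7,-41,8],[-22.7,-41,8],[-22.7,-41,8],[-22.7,-41,8]], "gripper": [1,1,1,1,1,1,1,1,1,1]}}

```text
t: 1.1
position: [0.3415, 0.3041, 0.1746]
ee_rot: [-3.141, -0.0, -3.058]
force: [0.9, 1.0, 0.4]
width: 1.002
gripper_force: 0.0
```

```bash
python3 - <<'E'
from h import *
plan(.340,.303,.08,3.22)
ci=camera_info('wrist')
print(w2px('wrist',[[.4,.308,.02],[.28,.298,.02],[.34,.303,.02],[.391,.187,.08]],ci))
snap('wrist','w1.png',s=1.5)
import json;json.dump({k:np.asarray(v).tolist() for k,v in ci.items()},open('ci1.json','w'))
E
```

```text
at [0.3415 0.3041 0.1746] rpy [-3.141 -0.    -3.058] t 1.1 F [0.9 1.  0.4] w 1.00
turn z 0.005 then offset 1.5 -0.9 94.6  len 95
[[253.83588016 224.56818306]
 [253.86102641 117.75900907]
 [253.84783245 173.90177365]
 [125.27247741 230.25778802]]
```

View pics/w1.png

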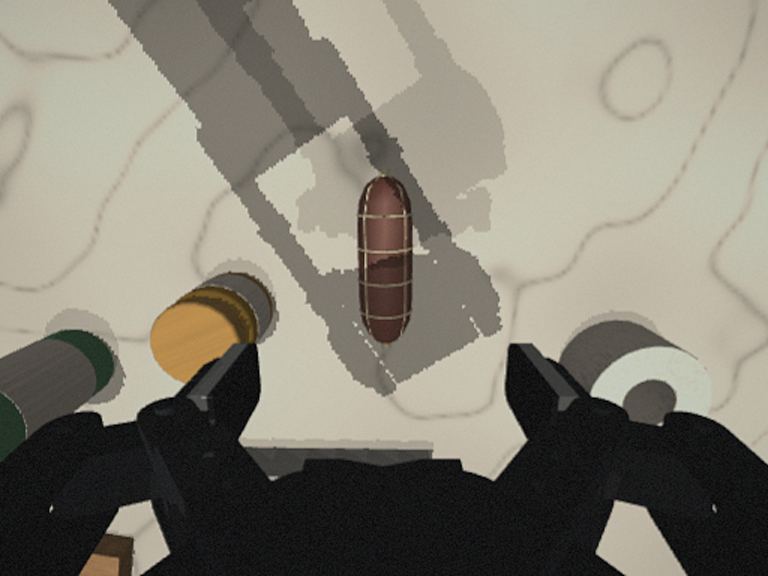

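The wrist view shows the salami between the fingers, with ends at (385,176) and (386,342), within 3 mm of the estimate. I'll lower onto it and grip.

>>> {"fn": "drive_tool", "kwargs": {"rotation": [[0,0,0],[0,0,0],[0,0,0],[0,0,0],[0,0,0],[0,0,0],[0,0,0],[0,0,0],[0,0,0],[0,0,0]], "offset": [[1,2,30],[0,0,30],[0,0,30],[0,0,30],[0,0,24],[0,0,14],[0,0,10],[0,0,0],[0,0,0],[0,0,0]], "gripper": [1,1,1,1,1,1,1,1,0,0]}}

```text
t: 2.15
position: [0.3406, 0.3084, 0.0088]
ee_rot: [3.14, 0.002, -3.058]
force: [0.2, -0.7, 0.4]
width: 0.693
gripper_force: 0.0
```

>>> {"fn": "drive_tool", "kwargs": {"rotation": [[0,0,0],[0,0,0],[0,0,0],[0,0,0],[0,0,0],[0,0,0],[0,0,0],[0,0,0],[0,0,0],[0,0,0]], "offset": [[0,0,0],[0,0,0],[0,0,0],[0,0,0],[0,0,0],[0,0,0],[0,0,0],[0,0,-5],[0,0,-20],[0,0,-30]], "gripper": [0,0,0,0,0,0,0,0,0,0]}}

```text
t: 3.15
position: [0.3383, 0.3066, 0.0605]
ee_rot: [-3.139, -0.005, -3.058]
force: [0.8, -0.2, -0.5]
width: 0.455
gripper_force: 61.7
```

```bash
python3 - <<'E'
from h import *
plan(.56,.28,.2,3.22)
E
```

```text
at [0.3383 0.3066 0.0605] rpy [-3.139 -0.005 -3.058] t 3.1 F [ 0.8 -0.2 -0.5] w 0.45
turn z 0.005 then offset -218.9 -43.9 -139.5  len 263
```

>>> {"fn": "drive_tool", "kwargs": {"rotation": [[0,0,0],[0,0,0],[0,0,0],[0,0,0],[0,0,0],[0,0,0],[0,0,0],[0,0,0],[0,0,0],[0,0,0]], "offset": [[-15,-3,-20],[-34,-6,-20],[-34,-6,-20],[-34,-6,-20],[-34,-6,-20],[-34,-6,-20],[-34,-6,-20],[0,-45,0],[0,-45,0],[0,-45,0]], "gripper": [0,0,0,0,0,0,0,0,0,0]}}

```text
t: 4.15
position: [0.5726, 0.1512, 0.2012]
ee_rot: [-3.141, -0.002, -3.058]
force: [1.5, -0.3, -0.3]
width: 0.452
gripper_force: 61.7
```

>>> {"fn": "drive_tool", "kwargs": {"rotation": [[0,0,0.06],[0,0,0.06],[0,0,0.06],[0,0,0.06],[0,0,0],[0,0,0],[0,0,0],[0,0,0],[0,0,0],[0,0,0]], "offset": [[0,-40,0],[0,-40,0],[0,-40,0],[0,-40,0],[0,-40,0],[0,-40,0],[0,-40,0],[0,-40,0],[0,0,0],[0,0,0]], "gripper": [0,0,0,0,0,0,0,0,0,0]}}

```text
t: 5.15
position: [0.546, -0.1657, 0.2017]
ee_rot: [3.141, -0.001, 2.983]
force: [-0.2, 0.3, -1.7]
width: 0.45
gripper_force: 61.7
```

```bash
python3 - <<'E'
from h import *
plan(.597,-.240,.12,2.987)
E
```

```text
at [ 0.546  -0.1657  0.2017] rpy [ 3.141e+00 -1.000e-03  2.983e+00] t 5.2 F [-0.2  0.3 -1.7] w 0.45
turn z -0.004 then offset -61.8 -65.5 81.7  len 122
```

>>> {"fn": "drive_tool", "kwargs": {"rotation": [[0,0,0],[0,0,0],[0,0,0],[0,0,0],[0,0,0],[0,0,0],[0,0,0],[0,0,0],[0,0,0],[0,0,0]], "offset": [[-15,-16,20],[-15,-16,20],[-16,-17,20],[-16,-16,20],[0,0,0],[0,0,0],[0,0,0],[0,0,0],[0,0,0],[0,0,0]], "gripper": [0,0,0,0,0,0,0,0,0,0]}}

```text
t: 6.15
position: [0.5977, -0.2387, 0.1233]
ee_rot: [-3.141, 0.001, 2.985]
force: [-1.2, -0.8, -0.9]
width: 0.453
gripper_force: 61.7
```

```bash
python3 - <<'E'
from h import *
plan(.597,-.240,.015,2.987)
ci=camera_info('wrist')
c,s=np.cos(-.155),np.sin(-.155);R=np.array([[c,-s],[s,c]])
P=[np.r_[[.5904,-.2819]+R@[a*.08,b*.09],.04] for a,b in((1,1),(1,-1),(-1,-1),(-1,1))]
print(w2px('wrist',P,ci)*1.5)
snap('wrist','w2.png',s=1.5)
import json;json.dump({k:np.asarray(v).tolist() for k,v in ci.items()},open('ci2.json','w'))
E
```

```text
at [ 0.5977 -0.2387  0.1233] rpy [-3.141e+00  1.000e-03  2.985e+00] t 6.2 F [-1.2 -0.8 -0.9] w 0.45
turn z -0.002 then offset 0.5 -1.3 108.3  len 108
[[456.15427468 412.2353007 ]
 [166.45383814 412.25522161]
 [124.270671   140.52768433]
 [470.34282434 140.263303  ]]
```

View pics/w2.png

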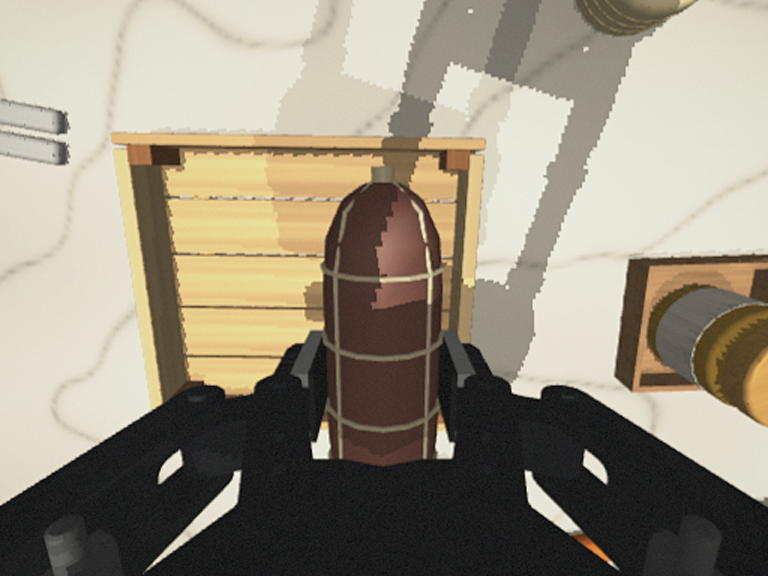

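The crate's near inner rim sits about 8 px lower than predicted, so the crate is about 5 mm farther in +x. Its yaw and y agree. I'll correct x and lower.

>>> {"fn": "drive_tool", "kwargs": {"rotation": [[0,0,0],[0,0,0],[0,0,0],[0,0,0],[0,0,0],[0,0,0],[0,0,0],[0,0,0],[0,0,0],[0,0,0]], "offset": [[-5,-3,20],[0,0,25],[0,0,20],[0,0,15],[0,0,10],[0,0,8],[0,0,5],[0,0,3],[0,0,0],[0,0,0]], "gripper": [0,0,0,0,0,0,0,0,0,0]}}

```text
t: 7.2
position: [0.6024, -0.2429, 0.017]
ee_rot: [-3.141, 0.001, 2.985]
force: [-0.1, 0.0, -0.8]
width: 0.451
gripper_force: 61.8
```

>>> {"fn": "drive_tool", "kwargs": {"rotation": [[0,0,0],[0,0,0],[0,0,0],[0,0,0],[0,0,0],[0,0,0],[0,0,0],[0,0,0],[0,0,0],[0,0,0]], "offset": [[0,0,1],[0,0,0],[0,0,0],[0,0,0],[0,0,0],[0,0,-5],[0,0,-20],[0,0,-35],[0,0,-40],[0,0,-40]], "gripper": [0,0.62,0.62,0.62,0.62,0.62,0.62,0.62,1,1]}}

```text
t: 8.2
position: [0.6017, -0.2426, 0.1568]
ee_rot: [3.141, -0.0, 2.985]
force: [0.7, 0.4, 0.6]
width: 0.929
gripper_force: 0.0
```

```bash
python3 - <<'E'
from h import *
plan(.3534,-.308,.175,3.09)
E
```

```text
at [ 0.6017 -0.2426  0.1568] rpy [ 3.141 -0.     2.985] t 8.2 F [0.7 0.4 0.6] w 0.93
turn z -0.105 then offset 244.6 -78.1 -18.2  len 257
```

>>> {"fn": "drive_tool", "kwargs": {"rotation": [[0,0,-0.105],[0,0,0],[0,0,0],[0,0,0],[0,0,0],[0,0,0],[0,0,0],[0,0,0],[0,0,0],[0,0,0]], "offset": [[0,0,-8],[41,-13,0],[41,-13,0],[41,-13,0],[41,-13,0],[41,-13,0],[40,-13,0],[0,0,0],[0,0,0],[0,0,0]], "gripper": [1,1,1,1,1,1,1,1,1,1]}}

```text
t: 9.2
position: [0.354, -0.3078, 0.1637]
ee_rot: [-3.141, 0.001, 3.09]
force: [-0.7, 0.4, -0.5]
width: 0.994
gripper_force: 0.0
```

```bash
python3 - <<'E'
from h import *
plan(.3534,-.308,.007,3.09)
ci=camera_info('wrist')
print(w2px('wrist',[[.4146,-.3116,.02],[.2922,-.3052,.02],[.3534,-.3084,.02],[.4036,-.1875,.04]],ci)*1.5)
snap('wrist','w3.png',s=1.5)
E
```

```text
at [ 0.354  -0.3078  0.1637] rpy [-3.141e+00  1.000e-03  3.090e+00] t 9.2 F [-0.7  0.4 -0.5] w 0.99
turn z 0.000 then offset 0.6 -0.2 156.7  len 157
[[380.97226929 344.78907047]
 [381.12579165 176.3854506 ]
 [381.04489633 265.1569734 ]
 [558.83995547 333.51091378]]
```

View pics/w3.png

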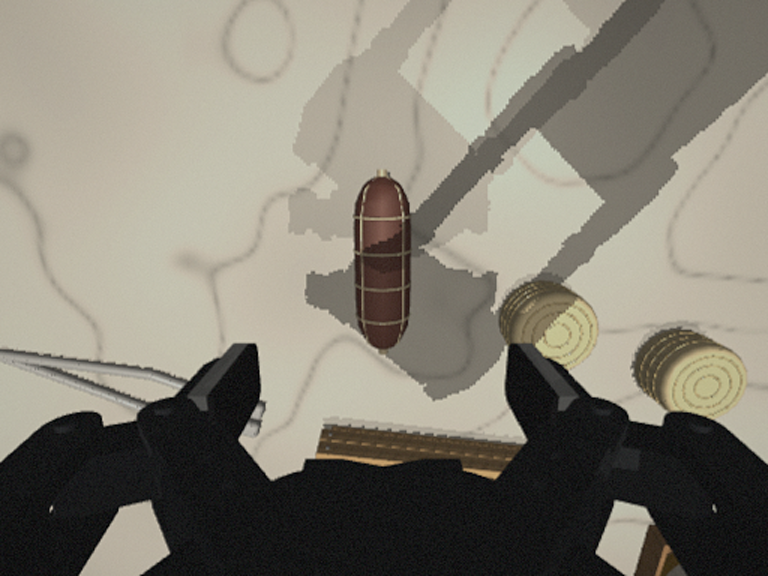

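The salami is aligned at (382,173) to (382,348), and cheese B's top is at (560,331), matching the prediction. I'll lower and grip.

>>> {"fn": "drive_tool", "kwargs": {"rotation": [[0,0,0],[0,0,0],[0,0,0],[0,0,0],[0,0,0],[0,0,0],[0,0,0],[0,0,0],[0,0,0],[0,0,0]], "offset": [[1,0,30],[0,0,30],[0,0,30],[0,0,30],[0,0,20],[0,0,11],[0,0,6],[0,0,0],[0,0,0],[0,0,0]], "gripper": [1,1,1,1,1,1,1,1,0,0]}}

```text
t: 10.25
position: [0.353, -0.3085, 0.0076]
ee_rot: [-3.14, 0.002, 3.09]
force: [0.1, -1.1, -0.1]
width: 0.689
gripper_force: 0.0
```

>>> {"fn": "drive_tool", "kwargs": {"rotation": [[0,0,0],[0,0,0],[0,0,0],[0,0,0],[0,0,0],[0,0,0],[0,0,0],[0,0,0],[0,0,0],[0,0,0]], "offset": [[0,0,0],[0,0,0],[0,0,0],[0,0,0],[0,0,0],[0,0,0],[0,0,-10],[0,0,-30],[0,0,-35],[0,0,-35]], "gripper": [0,0,0,0,0,0,0,0,0,0]}}

```text
t: 11.25
position: [0.3517, -0.3074, 0.117]
ee_rot: [3.14, -0.001, 3.09]
force: [0.3, -0.4, -2.0]
width: 0.452
gripper_force: 61.7
```

```bash
python3 - <<'E'
from h import *
s,c=np.sin(.155),np.cos(.155)
print(.595-.043*s,-.282-.043*c)
plan(.595-.043*s,-.282-.043*c,.115,2.985)
E
```

```text
0.5883616557304808 -0.3244844958232923
at [ 0.3517 -0.3074  0.117 ] rpy [ 3.14e+00 -1.00e-03  3.09e+00] t 11.2 F [ 0.3 -0.4 -2. ] w 0.45
turn z 0.105 then offset -236.4 20.0 2.0  len 237
```

>>> {"fn": "drive_tool", "kwargs": {"rotation": [[0,0,0.105],[0,0,0],[0,0,0],[0,0,0],[0,0,0],[0,0,0],[0,0,0],[0,0,0],[0,0,0],[0,0,0]], "offset": [[0,0,0],[-20,0,0],[-36,4,0],[-36,4,0],[-36,4,0],[-36,4,0],[-36,4,0],[-36,0,0],[0,0,0],[0,0,0]], "gripper": [0,0,0,0,0,0,0,0,0,0]}}

```text
t: 12.25
position: [0.5883, -0.3246, 0.1145]
ee_rot: [3.141, -0.003, 2.985]
force: [0.1, 0.4, -1.3]
width: 0.45
gripper_force: 61.7
```

```bash
python3 - <<'E'
from h import *
plan(.5884,-.3245,.0165,2.985)
snap('wrist','w4.png',s=1.5)
E
```

```text
at [ 0.5883 -0.3246  0.1145] rpy [ 3.141e+00 -3.000e-03  2.985e+00] t 12.2 F [ 0.1  0.4 -1.3] w 0.45
turn z 0.000 then offset -0.1 0.1 98.0  len 98
```

View pics/w4.png

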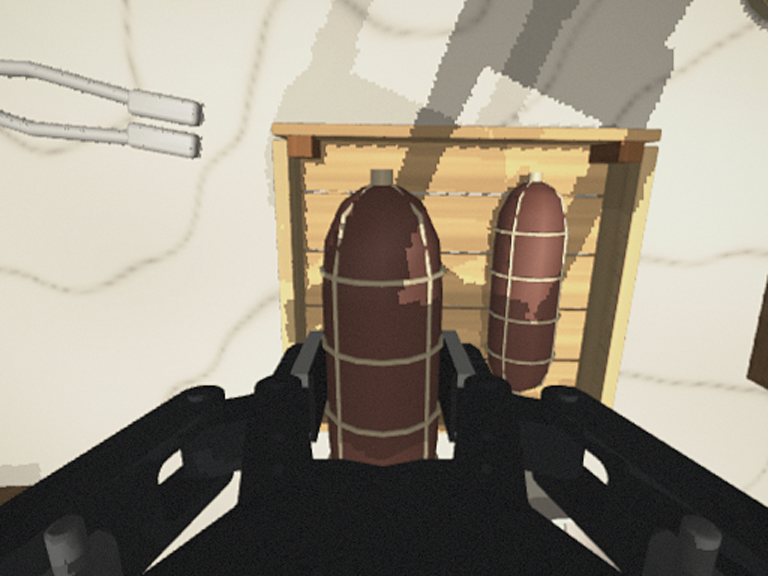

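Salami A lies flat on the crate floor at (530,285). The slot under the held one is clear.

>>> {"fn": "drive_tool", "kwargs": {"rotation": [[0,0,0],[0,0,0],[0,0,0],[0,0,0],[0,0,0],[0,0,0],[0,0,0],[0,0,0],[0,0,0],[0,0,0]], "offset": [[0,0,20],[0,0,22],[0,0,20],[0,0,15],[0,0,9],[0,0,7],[0,0,4],[0,0,1],[0,0,0],[0,0,0]], "gripper": [0,0,0,0,0,0,0,0,0,0]}}

```text
t: 13.3
position: [0.5889, -0.3252, 0.0191]
ee_rot: [-3.141, 0.001, 2.985]
force: [0.5, 0.2, -1.9]
width: 0.455
gripper_force: 61.7
```

>>> {"fn": "drive_tool", "kwargs": {"rotation": [[0,0,0],[0,0,0],[0,0,0],[0,0,0],[0,0,0],[0,0,0],[0,0,0],[0,0,0],[0,0,0],[0,0,0]], "offset": [[0,0,0.5],[0,0,0],[0,0,0],[0,0,0],[0,0,0],[0,0,-5],[0,0,-20],[0,0,-35],[0,0,-40],[0,0,-40]], "gripper": [0,0.62,0.62,0.62,0.62,0.62,0.62,0.62,1,1]}}

```text
t: 14.3
position: [0.5882, -0.3248, 0.1594]
ee_rot: [3.141, -0.0, 2.985]
force: [0.7, -0.8, 0.7]
width: 0.932
gripper_force: 0.0
```

```bash
python3 - <<'E'
from h import *
plan(.404,-.187,.15,1.571)
E
```

```text
at [ 0.5882 -0.3248  0.1594] rpy [ 3.141 -0.     2.985] t 14.3 F [ 0.7 -0.8  0.7] w 0.93
turn z 1.414 then offset 137.9 -184.2 9.4  len 230
```

>>> {"fn": "drive_tool", "kwargs": {"rotation": [[0,0,0.1414],[0,0,0.1414],[0,0,0.1414],[0,0,0.1414],[0,0,0.1414],[0,0,0.1414],[0,0,0.1414],[0,0,0.1414],[0,0,0.1414],[0,0,0.1414]], "offset": [[0,0,0],[0,0,0],[0,0,0],[0,0,0],[0,0,0],[0,0,0],[0,0,0],[0,0,0],[0,0,0],[0,0,0]], "gripper": [1,1,1,1,1,1,1,1,1,1]}}

```text
t: 15.3
position: [0.5886, -0.3251, 0.1583]
ee_rot: [3.141, 0.0, 1.565]
force: [0.2, 0.1, -0.7]
width: 1.0
gripper_force: 0.0
```

>>> {"fn": "drive_tool", "kwargs": {"rotation": [[0,0,0],[0,0,0],[0,0,0],[0,0,0],[0,0,0],[0,0,0],[0,0,0],[0,0,0],[0,0,0],[0,0,0]], "offset": [[12,-16,0],[25,-33,0],[25,-33,0],[25,-33,0],[25,-33,0],[25,-36,0],[1,0,0],[0,0,0],[0,0,0],[0,0,0]], "gripper": [1,1,1,1,1,1,1,1,1,1]}}

```text
t: 16.3
position: [0.4053, -0.1876, 0.158]
ee_rot: [3.142, 0.0, 1.571]
force: [0.0, 0.4, -0.1]
width: 0.997
gripper_force: 0.0
```

```bash
python3 - <<'E'
from h import *
plan(.404,-.187,.006,1.571)
ci=camera_info('wrist')
print(w2px('wrist',[[.4036,-.1875,.04],[.45,-.0785,.04]],ci)*1.5)
snap('wrist','w5.png',s=1.5)
E
```

```text
at [ 0.4053 -0.1876  0.158 ] rpy [3.142 0.    1.571] t 16.3 F [ 0.   0.4 -0.1] w 1.00
turn z -0.000 then offset 0.6 -1.3 152.0  len 152
[[378.32132449 275.86892577]
 [457.32311417  95.05157785]]
```

View pics/w5.png

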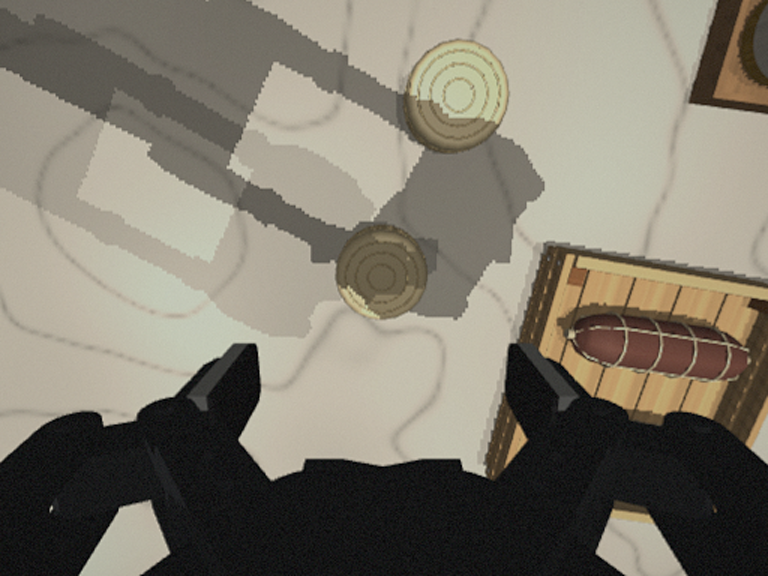

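Cheese B's top centre is at (381,277), 2 px from the prediction, and the fingers are clear of the crate. I'll lower and grip.

>>> {"fn": "drive_tool", "kwargs": {"rotation": [[0,0,0],[0,0,0],[0,0,0],[0,0,0],[0,0,0],[0,0,0],[0,0,0],[0,0,0],[0,0,0],[0,0,0]], "offset": [[0,0,30],[0,0,30],[0,0,30],[0,0,25],[0,0,18],[0,0,11],[0,0,7],[0,0,0],[0,0,0],[0,0,0]], "gripper": [1,1,1,1,1,1,1,1,0,0]}}

```text
t: 17.35
position: [0.4054, -0.1876, 0.0086]
ee_rot: [3.14, 0.001, 1.571]
force: [-0.7, 0.9, 3.7]
width: 0.704
gripper_force: 65.8
```

>>> {"fn": "drive_tool", "kwargs": {"rotation": [[0,0,0],[0,0,0],[0,0,0],[0,0,0],[0,0,0],[0,0,0],[0,0,0],[0,0,0],[0,0,0],[0,0,0]], "offset": [[0,0,0],[0,0,0],[0,0,0],[0,0,0],[0,0,0],[0,0,-10],[0,0,-30],[0,0,-45],[0,0,-50],[0,0,-50]], "gripper": [0,0,0,0,0,0,0,0,0,0]}}

```text
t: 18.35
position: [0.4039, -0.1866, 0.1937]
ee_rot: [-3.141, -0.0, 1.571]
force: [1.4, 0.8, -1.2]
width: 0.709
gripper_force: 65.4
```

```bash
python3 - <<'E'
from h import *
plan(.56,-.1,.20,1.571)
E
```

```text
at [ 0.4039 -0.1866  0.1937] rpy [-3.141 -0.     1.571] t 18.4 F [ 1.4  0.8 -1.2] w 0.71
turn z -0.000 then offset 86.6 156.1 -6.3  len 179
```

>>> {"fn": "drive_tool", "kwargs": {"rotation": [[0,0,0],[0,0,0],[0,0,0],[0,0,0],[0,0,0],[0,0,0],[0,0,0],[0,0,0],[0,0,0],[0,0,0]], "offset": [[15,20,-2],[18,34,-3],[18,34,-2],[18,34,0],[18,34,0],[42,0,0],[45,0,0],[45,0,0],[45,0,0],[45,0,0]], "gripper": [0,0,0,0,0,0,0,0,0,0]}}

```text
t: 19.35
position: [0.56, 0.1238, 0.199]
ee_rot: [-3.141, 0.0, 1.571]
force: [1.0, -0.0, -2.2]
width: 0.709
gripper_force: 65.6
```

>>> {"fn": "drive_tool", "kwargs": {"rotation": [[0,0,0],[0,0,0],[0,0,0],[0,0,0],[0,0,0],[0,0,0],[0,0,0],[0,0,0],[0,0,0],[0,0,0]], "offset": [[45,4,5],[45,4,10],[40,4,10],[30,4,15],[20,4,15],[0,4,10],[0,0,0],[0,0,0],[0,0,0],[0,0,0]], "gripper": [0,0,0,0,0,0,0,0,0,0]}}

```text
t: 20.35
position: [0.585, 0.3013, 0.1353]
ee_rot: [3.14, -0.001, 1.57]
force: [-0.5, 0.2, -2.6]
width: 0.707
gripper_force: 65.6
```

```bash
python3 - <<'E'
from h import *
plan(.589,.312,.01,1.571+.055)
ci=camera_info('wrist')
import json;json.dump({k:np.asarray(v).tolist() for k,v in ci.items()},open('ci6.json','w'))
snap('wrist','w6.png',s=1.5)
E
```

```text
at [0.585  0.3013 0.1353] rpy [ 3.14e+00 -1.00e-03  1.57e+00] t 20.4 F [-0.5  0.2 -2.6] w 0.71
turn z -0.056 then offset 10.5 4.5 125.3  len 126
```

View pics/w6.png

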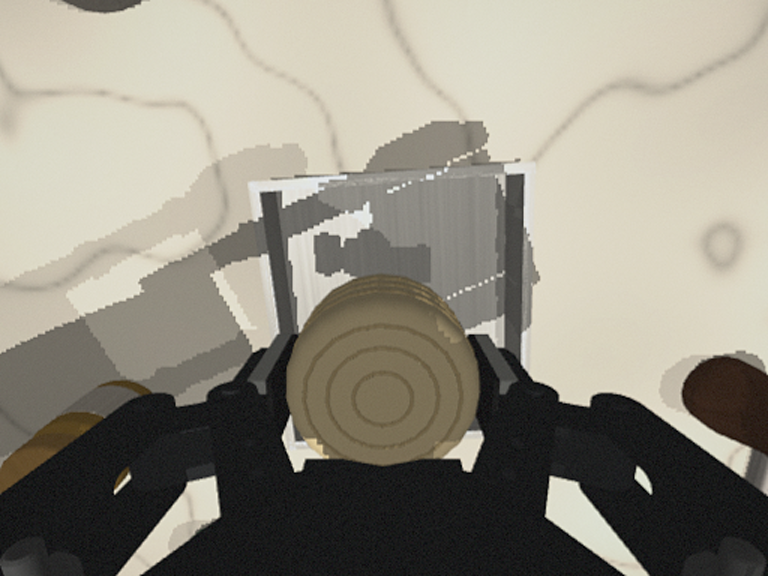

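The pan's +y rim runs from (250,187) to (535,162). The far rim shows at about row 445. The cheese is held level at (383,395).

```bash
python3 - <<'E'
from h import *
import json;ci=json.load(open('ci6.json'));np.set_printoptions(precision=4,suppress=True)
p=px2w('wrist',np.array([(250,187),(535,162),(296,447),(470,440)])/1.5,.04,ci);print(p)
d=p[1]-p[0];print(np.hypot(*d[:2]),np.arctan2(d[1],d[0]))
yw=.07;R=np.array([[np.cos(yw),-np.sin(yw)],[np.sin(yw),np.cos(yw)]])
c=(p[0]+p[1])[:2]/2-R@[0,.088];print(c,c+R@[0,.038],c-R@[0,.038])
E
```

```text
[[0.5116 0.3589 0.04  ]
 [0.671  0.3723 0.04  ]
 [0.5282 0.189  0.04  ]
 [0.6447 0.1942 0.04  ]]
0.1599829042880919 0.08415880630859143
[0.5975 0.2778] [0.5948 0.3157] [0.6001 0.2399]
```

>>> {"fn": "drive_tool", "kwargs": {"rotation": [[0,0,0],[0,0,0],[0,0,0],[0,0,0],[0,0,0],[0,0,0],[0,0,0],[0,0,0],[0,0,0],[0,0,0]], "offset": [[14,10,20],[0,0,28],[0,0,24],[0,0,19],[0,0,13],[0,0,9],[0,0,6],[0,0,4],[0,0,0],[0,0,0]], "gripper": [0,0,0,0,0,0,0,0,0,0]}}

```text
t: 21.4
position: [0.595, 0.3162, 0.0118]
ee_rot: [3.14, -0.001, 1.571]
force: [0.8, 0.6, -1.5]
width: 0.702
gripper_force: 65.7
```

>>> {"fn": "drive_tool", "kwargs": {"rotation": [[0,0,0],[0,0,0],[0,0,0],[0,0,0],[0,0,0],[0,0,0],[0,0,0],[0,0,0],[0,0,0],[0,0,0]], "offset": [[0,0,0.5],[0,0,0],[0,0,0],[0,0,0],[0,0,0],[0,0,-5],[0,0,-25],[0,0,-45],[0,0,-50],[0,0,-50]], "gripper": [0,0.9,0.9,0.9,0.9,0.9,0.9,1,1,1]}}

```text
t: 22.4
position: [0.5941, 0.3158, 0.1872]
ee_rot: [-3.141, 0.0, 1.571]
force: [0.9, 0.4, 0.6]
width: 1.002
gripper_force: 0.0
```

```bash
python3 - <<'E'
from h import *
plan(.58,.0,.2,1.571);plan(.452,-.078,.2,1.571)
E
```

```text
at [0.5941 0.3158 0.1872] rpy [-3.141  0.     1.571] t 22.4 F [0.9 0.4 0.6] w 1.00
turn z -0.000 then offset -315.8 -14.2 -12.8  len 316
at [0.5941 0.3158 0.1872] rpy [-3.141  0.     1.571] t 22.4 F [0.9 0.4 0.6] w 1.00
turn z -0.000 then offset -393.8 -142.2 -12.8  len 419
```

>>> {"fn": "drive_tool", "kwargs": {"rotation": [[0,0,0],[0,0,0],[0,0,0],[0,0,0],[0,0,0],[0,0,0],[0,0,0],[0,0,0],[0,0,0],[0,0,0]], "offset": [[-30,0,-7],[-44,0,-6],[-45,0,0],[-45,0,0],[-45,0,0],[-45,0,0],[-45,0,0],[-45,0,0],[-30,-30,0],[-20,-40,0]], "gripper": [1,1,1,1,1,1,1,1,1,1]}}

```text
t: 23.4
position: [0.524, -0.0804, 0.1977]
ee_rot: [-3.141, 0.0, 1.569]
force: [0.2, -0.7, 0.9]
width: 1.004
gripper_force: 0.0
```

>>> {"fn": "drive_tool", "kwargs": {"rotation": [[0,0,0],[0,0,0],[0,0,0],[0,0,0],[0,0,0],[0,0,0],[0,0,0],[0,0,0],[0,0,0],[0,0,0]], "offset": [[0,-40,0],[0,-32,15],[0,0,25],[0,0,25],[0,0,0],[0,0,0],[0,0,0],[0,0,0],[0,0,0],[0,0,0]], "gripper": [1,1,1,1,1,1,1,1,1,1]}}

```text
t: 24.4
position: [0.4528, -0.078, 0.1338]
ee_rot: [3.141, 0.0, 1.571]
force: [0.8, 0.6, 0.4]
width: 1.003
gripper_force: 0.0
```

```bash
python3 - <<'E'
from h import *
plan(.451,-.078,.006,1.571)
ci=camera_info('wrist')
print(w2px('wrist',[[.451,-.078,.04]],ci)*1.5)
snap('wrist','w7.png',s=1.5)
E
```

```text
at [ 0.4528 -0.078   0.1338] rpy [3.141 0.    1.571] t 24.4 F [0.8 0.6 0.4] w 1.00
turn z -0.000 then offset 0.0 -1.8 127.8  len 128
[[377.56834228 285.81595809]]
```

View pics/w7.png

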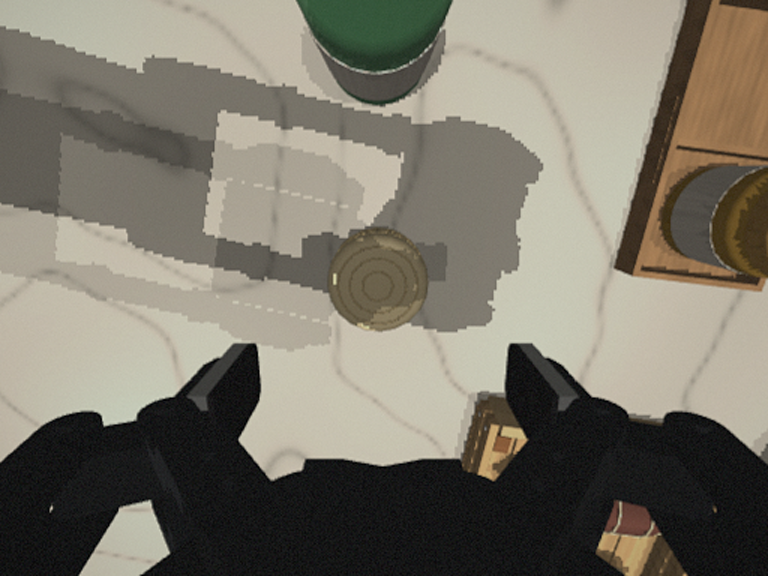

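Cheese A's top centre is at (378,281), on target. The bottle is clear of the fingers, and of the camera by about 40 mm. I'll lower.

>>> {"fn": "drive_tool", "kwargs": {"rotation": [[0,0,0],[0,0,0],[0,0,0],[0,0,0],[0,0,0],[0,0,0],[0,0,0],[0,0,0],[0,0,0],[0,0,0]], "offset": [[0,-2,25],[0,0,28],[0,0,25],[0,0,20],[0,0,15],[0,0,9],[0,0,5],[0,0,0],[0,0,0],[0,0,0]], "gripper": [1,1,1,1,1,1,1,1,0,0]}}

```text
t: 25.45
position: [0.4514, -0.0783, 0.008]
ee_rot: [3.139, 0.001, 1.571]
force: [-0.4, 0.4, 2.4]
width: 0.71
gripper_force: 65.8
```

>>> {"fn": "drive_tool", "kwargs": {"rotation": [[0,0,0],[0,0,0],[0,0,0],[0,0,0],[0,0,0],[0,0,0],[0,0,0],[0,0,0],[0,0,0],[0,0,0]], "offset": [[0,0,0],[0,0,0],[0,0,0],[0,0,0],[0,0,0],[0,0,-10],[0,0,-30],[0,0,-45],[0,0,-50],[0,0,-50]], "gripper": [0,0,0,0,0,0,0,0,0,0]}}

```text
t: 26.45
position: [0.4498, -0.0778, 0.1931]
ee_rot: [-3.141, -0.0, 1.571]
force: [1.5, -0.5, -1.5]
width: 0.702
gripper_force: 65.4
```

>>> {"fn": "drive_tool", "kwargs": {"rotation": [[0,0,0],[0,0,0],[0,0,0],[0,0,0],[0,0,0],[0,0,0],[0,0,0],[0,0,0],[0,0,0],[0,0,0]], "offset": [[0,20,-4],[0,40,-4],[0,40,0],[10,40,0],[40,8,0],[45,0,0],[45,0,0],[45,0,0],[45,0,0],[40,0,0]], "gripper": [0,0,0,0,0,0,0,0,0,0]}}

```text
t: 27.45
position: [0.5979, 0.1942, 0.1994]
ee_rot: [-3.141, -0.0, 1.571]
force: [0.9, 0.1, -1.8]
width: 0.702
gripper_force: 65.7
```

```bash
python3 - <<'E'
from h import *
plan(.600,.239,.12,1.571)
E
```

```text
at [0.5979 0.1942 0.1994] rpy [-3.141 -0.     1.571] t 27.4 F [ 0.9  0.1 -1.8] w 0.70
turn z 0.000 then offset 44.8 2.1 79.4  len 91
```

>>> {"fn": "drive_tool", "kwargs": {"rotation": [[0,0,0],[0,0,0],[0,0,0],[0,0,0],[0,0,0],[0,0,0],[0,0,0],[0,0,0],[0,0,0],[0,0,0]], "offset": [[20,1,20],[19,1,25],[0,0,25],[0,0,25],[0,0,20],[0,0,14],[0,0,0],[0,0,0],[0,0,0],[0,0,0]], "gripper": [0,0,0,0,0,0,0,0,0,0]}}

```text
t: 28.45
position: [0.6013, 0.2312, 0.0721]
ee_rot: [3.139, -0.001, 1.571]
force: [0.4, 0.4, -1.9]
width: 0.706
gripper_force: 65.7
```

```bash
python3 - <<'E'
from h import *
plan(.600,.239,.0115,1.571)
snap('wrist','w8.png',s=1.5)
E
```

```text
at [0.6013 0.2312 0.0721] rpy [ 3.139e+00 -1.000e-03  1.571e+00] t 28.4 F [ 0.4  0.4 -1.9] w 0.71
turn z -0.000 then offset 7.8 -1.3 60.6  len 61
```

View pics/w8.png

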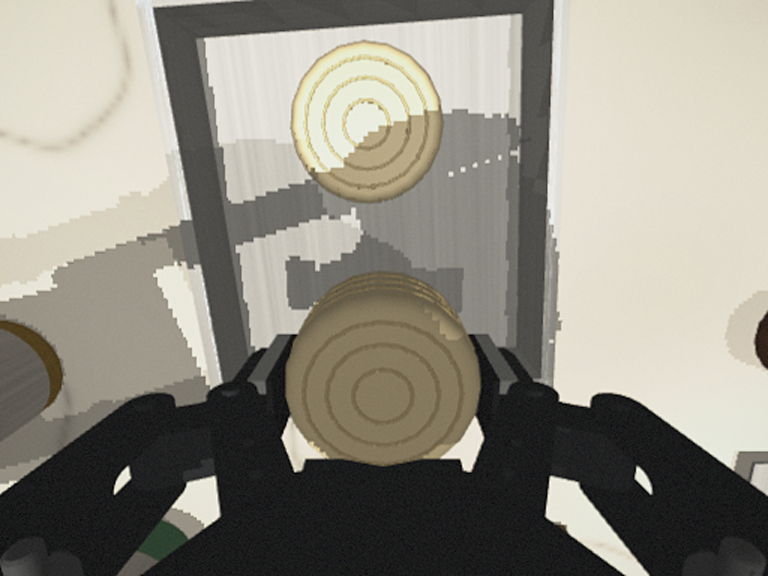

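Cheese B lies flat in the pan at (366,121). I'll lower cheese A at y ≈ 0.238.

>>> {"fn": "drive_tool", "kwargs": {"rotation": [[0,0,0],[0,0,0],[0,0,0],[0,0,0],[0,0,0],[0,0,0],[0,0,0],[0,0,0],[0,0,0],[0,0,0]], "offset": [[7,-1,0],[0,0,18],[0,0,17],[0,0,10],[0,0,8],[0,0,5],[0,0,2.5],[0,0,0],[0,0,0],[0,0,0]], "gripper": [0,0,0,0,0,0,0,0,0,0]}}

```text
t: 29.5
position: [0.5998, 0.2381, 0.0111]
ee_rot: [3.141, -0.0, 1.571]
force: [-4.1, -1.9, 6.7]
width: 0.709
gripper_force: 66.4
```

>>> {"fn": "drive_tool", "kwargs": {"rotation": [[0,0,0],[0,0,0],[0,0,0],[0,0,0],[0,0,0],[0,0,0],[0,0,0],[0,0,0],[0,0,0],[0,0,0]], "offset": [[0,0,0.5],[0,0,0],[0,0,0],[0,0,0],[0,0,0],[0,0,-5],[0,0,-25],[0,0,-45],[0,0,-50],[0,0,-50]], "gripper": [0,0.9,0.9,0.9,0.9,0.9,0.9,1,1,1]}}

```text
t: 30.5
position: [0.5991, 0.2378, 0.1862]
ee_rot: [-3.141, 0.0, 1.571]
force: [-0.4, -0.2, 0.6]
width: 1.001
gripper_force: 0.0
```

```bash
python3 - <<'E'
from h import *
plan(.393,.187,.2,1.571)
E
```

```text
at [0.5991 0.2378 0.1862] rpy [-3.141  0.     1.571] t 30.5 F [-0.4 -0.2  0.6] w 1.00
turn z -0.000 then offset -50.8 -206.2 -13.8  len 213
```

>>> {"fn": "drive_tool", "kwargs": {"rotation": [[0,0,0],[0,0,0],[0,0,0],[0,0,0],[0,0,0],[0,0,0],[0,0,0],[0,0,0.085],[0,0,0],[0,0,0]], "offset": [[-8,-25,-5],[-8,-36,0],[-9,-36,0],[-9,-36,0],[-9,-36,0],[-8,-36,0],[0,0,0],[0,0,0],[0,0,0],[0,0,0]], "gripper": [1,1,1,1,1,1,1,1,1,1]}}

```text
t: 31.5
position: [0.3949, 0.1871, 0.1895]
ee_rot: [3.141, -0.0, 1.488]
force: [-0.5, -0.3, -0.1]
width: 1.003
gripper_force: 0.0
```

```bash
python3 - <<'E'
from h import *
plan(.393,.187,.03,1.486)
ci=camera_info('wrist')
print(w2px('wrist',[[.391,.187,.08]],ci)*1.5)
snap('wrist','w9.png',s=1.5)
import json;json.dump({k:np.asarray(v).tolist() for k,v in ci.items()},open('ci9.json','w'))
E
```

```text
at [0.3949 0.1871 0.1895] rpy [ 3.141 -0.     1.488] t 31.5 F [-0.5 -0.3 -0.1] w 1.00
turn z 0.002 then offset -0.2 -1.9 159.5  len 160
[[374.63051242 280.02788335]]
```

View pics/w9.png

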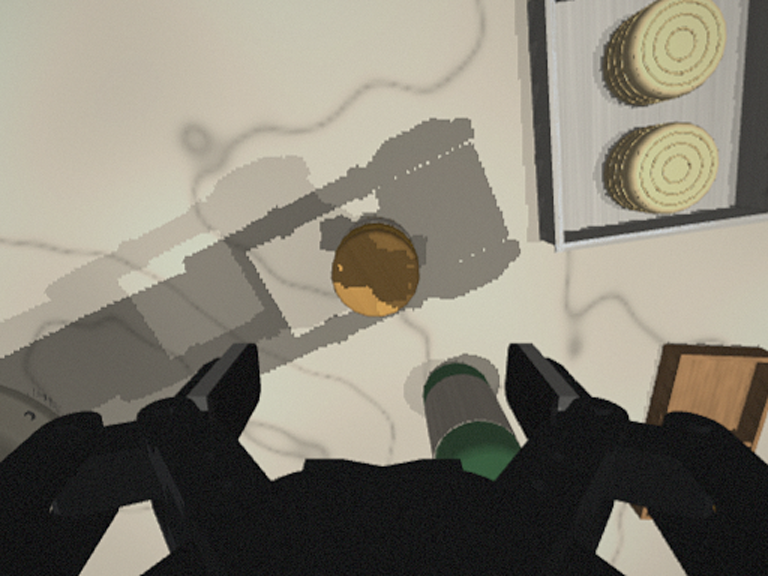

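The jar lid centre is at (376,273), so the jar is about 4 mm farther in +y than estimated. Both cheeses are flat in the pan. I'll lower onto the jar, keeping the fingers 30 mm above the table.

>>> {"fn": "drive_tool", "kwargs": {"rotation": [[0,0,0],[0,0,0],[0,0,0],[0,0,0],[0,0,0],[0,0,0],[0,0,0],[0,0,0],[0,0,0],[0,0,0]], "offset": [[4,-2,25],[0,0,30],[0,0,30],[0,0,28],[0,0,22],[0,0,15],[0,0,9],[0,0,0],[0,0,0],[0,0,0]], "gripper": [1,1,1,1,1,1,1,1,0,0]}}

```text
t: 32.55
position: [0.3932, 0.1915, 0.0317]
ee_rot: [3.141, -0.001, 1.486]
force: [-4.6, 0.1, 8.7]
width: 0.692
gripper_force: 6.5
```

>>> {"fn": "drive_tool", "kwargs": {"rotation": [[0,0,0],[0,0,0],[0,0,0],[0,0,0],[0,0,0],[0,0,0],[0,0,0],[0,0,0],[0,0,0],[0,0,0]], "offset": [[0,0,0],[0,0,0],[0,0,0],[0,0,0],[0,0,0],[0,0,0],[0,0,-10],[0,0,-30],[0,0,-40],[0,0,-40]], "gripper": [0,0,0,0,0,0,0,0,0,0]}}

```text
t: 33.55
position: [0.3922, 0.1908, 0.1512]
ee_rot: [-3.14, 0.001, 1.486]
force: [-0.0, 0.1, -3.4]
width: 0.673
gripper_force: 65.6
```

```bash
python3 - <<'E'
from h import *
plan(.60,.160,.17,1.486);plan(.668,.041,.12,1.486)
E
```

```text
at [0.3922 0.1908 0.1512] rpy [-3.140e+00  1.000e-03  1.486e+00] t 33.5 F [-0.   0.1 -3.4] w 0.67
turn z -0.000 then offset -13.1 209.6 -18.8  len 211
at [0.3922 0.1908 0.1512] rpy [-3.140e+00  1.000e-03  1.486e+00] t 33.5 F [-0.   0.1 -3.4] w 0.67
turn z -0.000 then offset -125.9 287.4 31.2  len 315
```

>>> {"fn": "drive_tool", "kwargs": {"rotation": [[0,0,0],[0,0,0],[0,0,0],[0,0,0],[0,0,0],[0,0,0],[0,0,0],[0,0,0],[0,0,0],[0,0,0]], "offset": [[0,25,-4],[-2,40,-4],[-2,40,0],[-2,40,0],[-7,40,0],[-25,35,0],[-25,34,0],[-30,33,0],[-20,0,0],[-13,0,0]], "gripper": [0,0,0,0,0,0,0,0,0,0]}}

```text
t: 34.55
position: [0.6679, 0.0392, 0.1568]
ee_rot: [-3.139, 0.001, 1.484]
force: [0.2, -0.0, -3.3]
width: 0.676
gripper_force: 66.0
```

>>> {"fn": "drive_tool", "kwargs": {"rotation": [[0,0,0],[0,0,0],[0,0,0],[0,0,0],[0,0,0],[0,0,0],[0,0,0],[0,0,0],[0,0,0],[0,0,0]], "offset": [[0,0,15],[0,0,15],[0,0,10],[0,0,0],[0,0,0],[0,0,0],[0,0,0],[0,0,0],[0,0,0],[0,0,0]], "gripper": [0,0,0,0,0,0,0,0,0,0]}}

```text
t: 35.55
position: [0.6682, 0.0411, 0.1184]
ee_rot: [3.141, -0.0, 1.486]
force: [-0.1, 0.5, -3.8]
width: 0.674
gripper_force: 66.0
```

```bash
python3 - <<'E'
from h import *
plan(.668,.041,.037,1.486)
ci=camera_info('wrist')
y=-.085;R=np.array([[np.cos(y),-np.sin(y)],[np.sin(y),np.cos(y)]])
print(w2px('wrist',[np.r_[[.6634,-.0001]+R@np.array(a),.022] for a in((-.043,.083),(.043,.083),(-.043,-.083),(.043,-.083))],ci)*1.5)
snap('wrist','w10.png',s=1.5)
import json;json.dump({k:np.asarray(v).tolist() for k,v in ci.items()},open('ci10.json','w'))
E
```

```text
at [0.6682 0.0411 0.1184] rpy [ 3.141 -0.     1.486] t 35.5 F [-0.1  0.5 -3.8] w 0.67
turn z -0.000 then offset -0.2 -0.2 81.4  len 81
[[303.92135005 215.50334757]
 [453.06667482 215.58447305]
 [315.80097466 461.1114594 ]
 [442.02796588 461.15345685]]
```

View pics/w10.png

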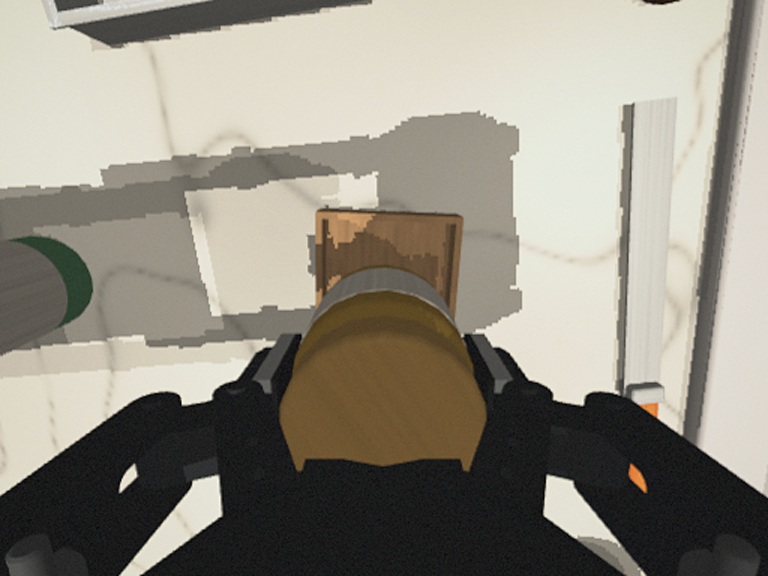

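The empty bay's far rim corners are at (316,209) and (463,214), so the carton is about 6 mm farther in +x. I'll correct by tool x +1.5 mm and y +5 mm, then lower.

>>> {"fn": "drive_tool", "kwargs": {"rotation": [[0,0,0],[0,0,0],[0,0,0],[0,0,0],[0,0,0],[0,0,0],[0,0,0],[0,0,0],[0,0,0],[0,0,0]], "offset": [[1.5,5,0],[0,0,15],[0,0,20],[0,0,18],[0,0,12],[0,0,8],[0,0,5],[0,0,3],[0,0,1],[0,0,0]], "gripper": [0,0,0,0,0,0,0,0,0,0]}}

```text
t: 36.6
position: [0.6736, 0.0423, 0.037]
ee_rot: [3.141, -0.0, 1.486]
force: [-0.5, -0.6, -2.7]
width: 0.678
gripper_force: 66.0
```

```bash
python3 - <<'E'
from h import *
plan(.674,.042,.0345,1.486)
snap('top','t2.png',crop=(180,100,320,200),s=5)
E
```

```text
at [0.6736 0.0423 0.037 ] rpy [ 3.141 -0.     1.486] t 36.6 F [-0.5 -0.6 -2.7] w 0.68
turn z -0.000 then offset -0.3 0.4 2.5  len 3
```

View pics/t2.png

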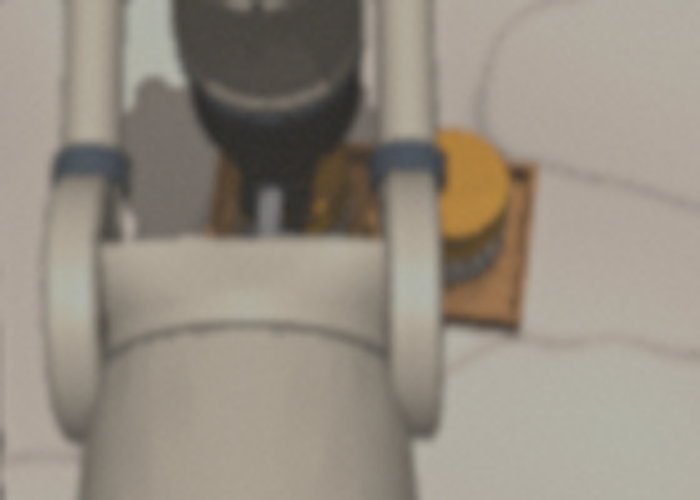

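The arm hides the jar in this view. The packed jar is upright. There's no rim contact force, so I'll lower the last 2 mm and release.

>>> {"fn": "drive_tool", "kwargs": {"rotation": [[0,0,0],[0,0,0],[0,0,0],[0,0,0],[0,0,0],[0,0,0],[0,0,0],[0,0,0],[0,0,0],[0,0,0]], "offset": [[0,0,1],[0,0,1],[0,0,0],[0,0,0],[0,0,0],[0,0,0],[0,0,0],[0,0,0],[0,0,-5],[0,0,-20]], "gripper": [0,0,0,0,0.95,0.95,0.95,0.95,0.95,0.95]}}

```text
t: 37.65
position: [0.6716, 0.0423, 0.0566]
ee_rot: [-3.136, 0.0, 1.486]
force: [-0.9, -0.1, -0.2]
width: 0.945
gripper_force: 0.0
```

>>> {"fn": "drive_tool", "kwargs": {"rotation": [[0,0,0],[0,0,0],[0,0,0],[0,0,0],[0,0,0],[0,0,0],[0,0,0],[0,0,0],[0,0,0],[0,0,0]], "offset": [[0,0,-30],[0,0,-40],[0,0,-45],[0,0,-45],[10,-30,0],[40,-20,0],[45,-10,0],[45,0,0],[45,0,0],[45,0,0]], "gripper": [1,1,1,1,1,1,1,1,1,1]}}

```text
t: 38.65
position: [0.6328, 0.2783, 0.2201]
ee_rot: [3.141, -0.0, 1.486]
force: [0.2, -0.6, 0.3]
width: 1.001
gripper_force: 0.0
```

```bash
python3 - <<'E'
from h import *
snap('top','t3.png',crop=(100,120,420,280),s=2.5)
E
```

```text
(no output)
```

View pics/t3.png

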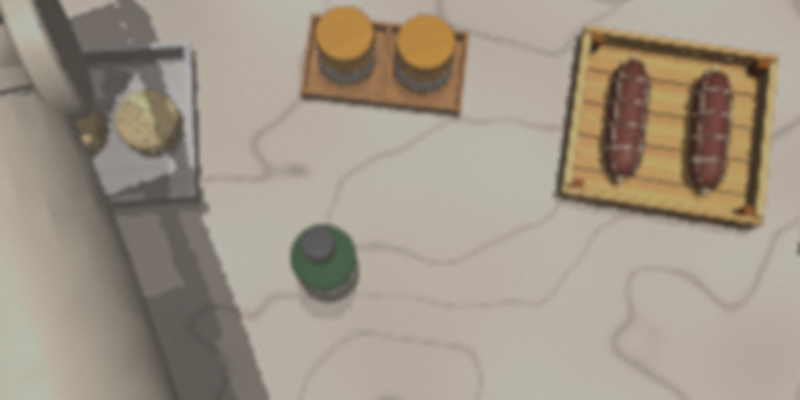

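Everything is placed. The jars are upright at (345,33) and (426,40), both salami lie in the crate, the cheeses are in the pan and the bottle is standing. One check on the jar spacing, then I'll hand in.

```bash
python3 - <<'E'
from h import *
p=px2w('top',np.array([(345,33),(426,40)])/2.5+[100,120],.084);d=p[0]-p[1];print(p,np.linalg.norm(d))
t=robot.observe();print(t['t'],np.abs(t['qd']).max())
if .069<np.linalg.norm(d)<.094: print(robot.job_done())
E
```

```text
[[ 0.67220517  0.03854762  0.084     ]
 [ 0.66481705 -0.03987126  0.084     ]] 0.07876614599644702
38.7 0.10934214766217927
the job is handed in; nothing more can be done
None
```

The job is handed in at about 39 s of the 131 s allowed: both salami are flat in the crate, both cheeses are flat in the pan, and the loose jar is upright in its bay. The packed jar and oil bottle are still standing, but the handover returned no verdict.

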